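# Close up the row of control modules on the rail

## Task

With the fingertips, push the row of four touching control modules along its rail, steadily and as one train, until it is fully home against the upright end stop with no gaps between them. Push only from the row's free end, the one away from the stop; do not lift or tip the modules, and leave everything else where it is. Finish clear of everything.

Things in the scene. Friction and masses are not known exactly. Their poses are not given: they have to be found in the camera images.
- panel: fixed steel plate 240 x 440 x 4 mm lying on the bench; along its middle a rail 35 mm wide, 400 mm long, its top 19 mm above the bench; parallel to it at x = +103 mm a grey duct 30 mm wide, 36 mm high. Origin under the plate's middle at bench level, y along the rail, z up. The end stop is at either end of the rail, changing from start to start.
- stop: the end stop: an upright grey bracket fixed across the rail near one of its ends, 12 mm along the rail, 60 mm across it, 38 mm high above the rail's top. Origin on the rail's centre line at the level of the rail's top, under the bracket's middle (its faces lie 6 mm either way along the rail); x across the rail, y along it.
- cap: flat grey cap fixed on the rail near its other end, 44 mm across, 14 mm along, only 4 mm high above the rail's top; it is not the stop. Origin on the rail's centre line at the level of the rail's top.
- mod_a: grey control module at one end of the row (it and mod_d change places), with a clear window on top: 36 mm along the rail, 90 mm across, 40 mm high above the rail's top; origin under its middle, on the rail's centre line at rail-top level; x across the rail, y along it, z up. 120 g, sits loosely over the rail on 9 mm skirts, slides only along it. Pushed high up it can tip: push low, at mid-width.
- mod_b: grey control module inside the row: 27 mm along the rail, 90 mm across, 40 mm high above the rail's top; origin under its middle, on the rail's centre line at rail-top level; x across the rail, y along it, z up. 120 g, sits loosely over the rail on 9 mm skirts, slides only along it
- mod_c: grey control module with a grille on top, inside the row: 45 mm along the rail, 90 mm across, 46 mm high above the rail's top; origin under its middle, on the rail's centre line at rail-top level; x across the rail, y along it, z up. 120 g, sits loosely over the rail on 9 mm skirts, slides only along it
- mod_d: grey control module at the other end of the row, with a black dial on top: 36 mm along the rail, 90 mm across, 40 mm high above the rail's top; origin under its middle, on the rail's centre line at rail-top level; x across the rail, y along it, z up. 120 g, sits loosely over the rail on 9 mm skirts, slides only along it. Push low, at mid-width.
- spare_module: bystander: spare loose module like mod_a, standing on the plate beside the rail on the robot's side, turned a quarter turn; 90 mm along the rail, 36 mm across, top 53 mm above the bench; origin 9 mm above its foot
- screwdriver: bystander: screwdriver about 150 mm long, lying on the plate beside the rail on the robot's side
- multimeter: bystander: yellow multimeter 150 x 75 x 34 mm lying flat, origin centre of its underside
- mug: bystander: white mug, 76 mm across, 90 mm high, origin centre of its underside
- tool_holder: bystander: steel tool holder 60 mm across, 100 mm high, standing; origin centre of its underside
- wrench: bystander: wrench 160 mm long lying on the bench
- spare_bracket: bystander: loose spare bracket of the same kind as the end stop, standing on the bench beside the plate, 60 x 12 x 47 mm; origin centre of its underside
Mind the look-alikes: they are no part of the job. Leave any green look-alike of the mod_d alone.

How it is judged:
By the outcome, as a careful person would: the job done as asked, in the order asked, and still so for the second after the job is handed in, with the robot touching nothing.
It also fails if it takes over 35 s, if anything falls off the work surface, if the arm or the gripper's body presses on something with over 40 N, if the wrist force passes 120 N, or if a joint passes its speed limit or range.

## Robot

A 7-joint arm with a two-finger parallel gripper is mounted at the origin on the work surface. World frame = base frame: x ahead of the robot, y to its left, z up, the work surface at z = 0. Lengths are in m, angles in rad, forces in N, time in s.
With the tool pointing down it reaches from about 0.425 to 0.875 m from the base axis. Payload 4.7 kg.
Tool frame: the origin (TCP) lies at the very end of the fingers, on their centre line; the grasp point (between the pads) lies 19 mm behind it (bot.grasp_offset is the distance from the TCP to the grasp point, in m); z points along the fingers, y is the direction in which the jaws open and shut (so a half turn about z gives the same grasp; the last joint's range is limited). The gripper opens to 87 mm and grips with 3 to 60 N. Pads are 19 mm wide; open, the fingers measure 117 mm over their backs; the gripper's body (75 mm by 190 mm) begins 51 mm behind the grasp point.
Start: joints at [-1.257, 0.321, -0.07, 1.45, 0.023, 1.371, -0.057], TCP at [0.192, 0.621, 0.223] pointing down, gripper open.
Joint ranges: [-2.86, 2.86], [-0.3, 2.09], [-1.38, 1.24], [0.06, 2.45], [-1.56, 4.7], [0.09, 2.05], [-2.69, 2.69]. Speed limits (rad/s): [2.57, 2.57, 3.14, 3.14, 3.14, 3.14, 3.14].

## Interface

Orientations are given as a rotation vector (axis times angle).
In Python, from workcell import bot gives the robot as it stands. The module is installed in compiled form; this text tells all that it offers.
- The arm moves only by the tool drive_tool, never from a script. Its argument "series" is a list of rows, each a list of 3 entries, a list of its own where there are three numbers: the gripper command: -1 is shut, 1 is fully open, values between are in proportion, then the shift along the tool's x, y, z in cm, then the turn about the tool's z in rad. A call has 1 to 5 rows; each row is the pose to reach, as a shift and turn from the pose commanded when the call began, along the tool's axes at that moment; what a row does not reach only later rows make up. A row lasts 1/8 s, in which the tool goes at most 62.5 mm and 10.7 degrees, less where a joint would pass 70% of its speed; a pose out of reach is approached as far as the arm can. A call with a gripper value outside its range is refused whole. The fingers move at their own pace and stop on an object; "newtons" is the grip in N (left out, the last holds). Time passes only in rows, so rows that repeat a pose let the fingers close. It gives the time, the measured TCP pose, the force and the opening at its end, in the units of the state.
- bot.sense(): the state, without advancing time (a new reading comes with each control period).
- bot.snapshot(name): name is "side" or "top"; returns a dict with "color" (480x640x3 uint8, red, green, blue), "camera_matrix" (3x3 intrinsics, pixels), "k1" (the pictures are not rectified: a ray, as slopes to the right and down, at radius r is drawn at 1 + k1 r^2 times it, then the intrinsics apply), "camera_from_world" (4x4, takes a point from world to camera coordinates). Camera axes: x right, y up, looking along -z (the intrinsics and any distortion apply to the point x, -y, -z); pixel columns grow to the right and rows downward; lengths in m; the calibration is good to about 2 mm. A picture is of the moment at which its call begins. There is no depth.
- bot.hand_in(): hands the job in, once; it reports no verdict.
Trained networks look in the newest picture that a camera, given by its name, has taken for a name from the list of things; names that differ only in an ending like _2 or _b are one class to them, and where a whole thing is asked for, a point or a joint stands for the part that bears it (a point fixed in the world has none). Each returns a list of dicts, best first, with "conf" (0 to 1); they miss things now and then, are a little off and sometimes report something else, mostly with a low value. They report only what shows in the picture. A call takes as long as a camera call. They do not tell look-alikes from the thing itself.
- bot.look_for(camera, label): "rect" ([left, top, right, bottom] in pixels, round what is visible of it).
The state is a dict: "t": time; "joint_positions": joint angles; "joint_vel": joint speeds; "tau": joint torques, N m; "position": TCP position; "tcp_rot": TCP orientation; "contact_force": force on the tool from outside, world axes, zero at the start; "moment": the same for the moment, N m; "width": finger opening in m.
Only numpy, scipy, OpenCV 4.12 (cv2) and the standard library are available. Lean on these libraries where they do the work, as an engineer would, in place of code of your own. Each camera call takes 0.05 s, during which the arm holds its last target.

## Working session

There is one attempt and no reset: what is moved stays moved. The work goes in short steps, Python scripts to look and compute and a tool call to move; the robot and the scene stay as the last step left them, time stands still between calls to the robot, and variables do not carry over. Pictures are saved under pics/ and viewed, and the job is handed in when it is done.

Besides the shell and the picture viewer there is one more tool, called after ">>>" by a JSON object that holds its "op" and its "data", one argument or row to a line. drive_tool: Moves the arm, as the interface text tells. Its arguments: {"type":"object","properties":{"series":{"type":"array"},"newtons":{"type":"number"}},"required":["series"]}

```bash
mkdir -p pics
python3 - <<'E'
from workcell import bot
import cv2,numpy as np
s=bot.sense()
for k in s: print(k,np.round(s[k],3))
for n in("top","side"):
    d=bot.snapshot(n); cv2.imwrite(f"pics/{n}0.png",d["color"][:,:,::-1])
    print(n,d["camera_matrix"],d["k1"],np.round(d["camera_from_world"],4))
    for l in["panel","stop","cap","mod_a","mod_b","mod_c","mod_d","spare_module","spare_bracket","screwdriver"]:
        print(l,[(np.round(r["rect"]).tolist(),round(r["conf"],2)) for r in bot.look_for(n,l)][:4])
E
```

```text
t 0.0
joint_positions [-1.257  0.322 -0.07   1.452  0.023  1.371 -0.057]
joint_vel [ 0.001  0.001 -0.001 -0.    -0.    -0.001 -0.   ]
tau [-0.0000e+00 -4.9128e+01 -4.0400e-01 -3.1254e+01 -6.4000e-02  4.4000e-02
  0.0000e+00]
position [0.192 0.62  0.221]
tcp_rot [-4.690e-01 -3.106e+00  3.000e-03]
contact_force [ 0.435 -0.021 -0.627]
moment [-0.004  0.022 -0.002]
width 0.087
top [[528.73270915   0.         318.17265793]
 [  0.         528.73270915 234.4407195 ]
 [  0.           0.           1.        ]] -0.15886005480192314 [[-0.0091 -0.9998 -0.0181  0.0327]
 [ 0.9962 -0.0107  0.087  -0.5283]
 [-0.0872 -0.0173  0.996  -1.3502]
 [ 0.      0.      0.      1.    ]]
panel [([238.0, 186.0, 414.0, 284.0], 0.73)]
stop [([253.0, 220.0, 258.0, 245.0], 0.62), ([468.0, 177.0, 514.0, 210.0], 0.18)]
cap []
mod_a [([356.0, 129.0, 385.0, 164.0], 0.92), ([224.0, 308.0, 253.0, 346.0], 0.85), ([304.0, 126.0, 319.0, 163.0], 0.83), ([351.0, 215.0, 364.0, 252.0], 0.78)]
mod_b [([356.0, 129.0, 385.0, 164.0], 0.92), ([224.0, 308.0, 253.0, 346.0], 0.85), ([304.0, 126.0, 319.0, 163.0], 0.83), ([351.0, 215.0, 3
[... 1163 characters left out ...]
[307.0, 228.0, 345.0, 266.0], 0.95), ([322.0, 241.0, 355.0, 272.0], 0.91), ([360.0, 195.0, 391.0, 225.0], 0.74), ([414.0, 219.0, 435.0, 253.0], 0.74)]
mod_c [([307.0, 228.0, 345.0, 266.0], 0.95), ([322.0, 241.0, 355.0, 272.0], 0.91), ([360.0, 195.0, 391.0, 225.0], 0.74), ([414.0, 219.0, 435.0, 253.0], 0.74)]
mod_d [([307.0, 228.0, 345.0, 266.0], 0.95), ([322.0, 241.0, 355.0, 272.0], 0.91), ([360.0, 195.0, 391.0, 225.0], 0.74), ([414.0, 219.0, 435.0, 253.0], 0.74)]
spare_module [([247.0, 231.0, 281.0, 261.0], 0.56), ([422.0, 324.0, 504.0, 395.0], 0.49)]
spare_bracket [([177.0, 219.0, 195.0, 248.0], 0.67)]
screwdriver [([312.0, 276.0, 364.0, 315.0], 0.85), ([177.0, 220.0, 195.0, 248.0], 0.24)]
```

Run:
```python
import cv2
a=cv2.imread("pics/top0.png")[165:315,180:430]; cv2.imwrite("pics/top0z.png",cv2.resize(a,None,fx=3.2,fy=3.2,interpolation=cv2.INTER_CUBIC))
a=cv2.imread("pics/side0.png")[185:345,210:450]; cv2.imwrite("pics/side0z.png",cv2.resize(a,None,fx=3.3,fy=3.3,interpolation=cv2.INTER_CUBIC))
```

```text
(no output)
```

View pics/top0.png

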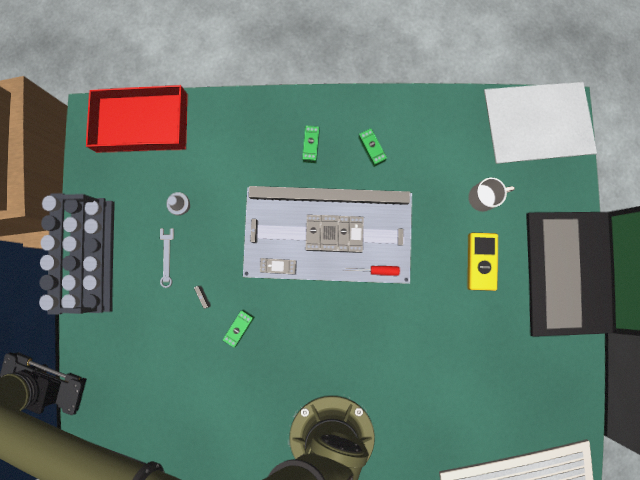

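View pics/side0.png

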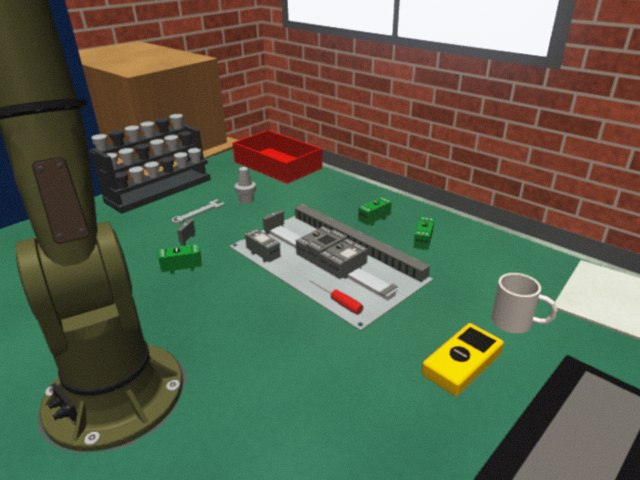

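```bash
ls -la pics
```

```text
total 1736
drwxr-xr-x 2 agent agent   4096 Dec  5 22:56 .
drwxr-xr-x 3 agent agent   4096 Dec  5 22:56 ..
-rw-r--r-- 1 agent agent 524235 Dec  5 22:56 side0.png
-rw-r--r-- 1 agent agent 474202 Dec  5 22:56 side0z.png
-rw-r--r-- 1 agent agent 426912 Dec  5 22:56 top0.png
-rw-r--r-- 1 agent agent 339316 Dec  5 22:56 top0z.png
```

View pics/top0z.png

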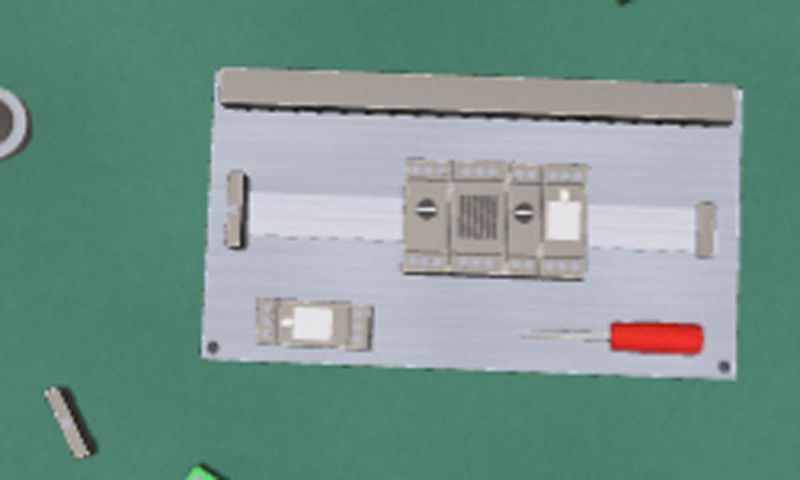

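View pics/side0z.png

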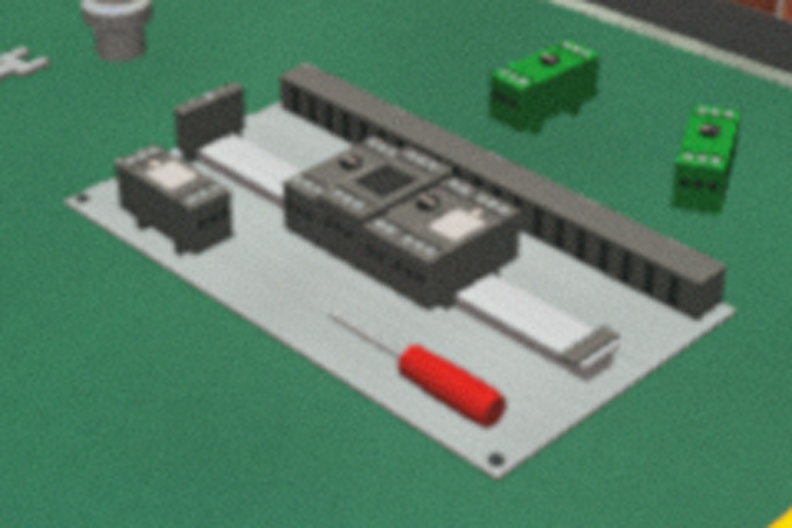

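The top view shows the stop at the left end (zoom 236,210) and the low cap at the right (705,230). The row's free end is therefore mod_a, the module with the window, whose right face is at about zoom x=587. So the push goes left (+y).

```bash
cat > h.py <<'E'
import numpy as np,cv2
def ray(d,u,v):
    K=d["camera_matrix"];k=d["k1"]
    p=np.array([(u-K[0,2])/K[0,0],(v-K[1,2])/K[1,1]]);q=p.copy()
    for _ in range(30): q=p/(1+k*(q@q))
    T=d["camera_from_world"];R=T[:3,:3];c=-R.T@T[:3,3]
    return c,R.T@np.array([q[0],-q[1],-1])
def at(d,u,v,z):
    c,r=ray(d,u,v); return (c+r*(z-c[2])/r[2])
E
python3 - <<'E'
from workcell import bot
from h import *
d=bot.snapshot("top")
Z=lambda x,y:(x/3.2+180-.3,y/3.2+165-.3)
for n,x,y,z in[("plateBL",202,357,.004),("plateBR",735,379,.004),("plateTR",742,90,.004),("ductTL",221,70,.040),("ductTR",742,88,.040),("ductBR",733,124,.04),("stopTL",228,171,.057),("stopTR",243,171,.057),("stopBL",226,246,.057),("stopBR",242,246,.057),
 ("rowTR",589,165,.059),("rowBR",585,277,.059),("rowTL",405,159,.059),("rowBL",403,272,.059),("capTR",715,203,.023),("capBR",713,256,.023),("capTL",697,203,.023),("capBL",695,256,.023),("sdT",523,333,.01),("sdH",700,352,.025)]:
    print(n,np.round(at(d,*Z(x,y),z),4))
s=bot.snapshot("side")
Z=lambda x,y:(x/3.3+210-.3,y/3.3+185-.3)
for n,x,y,z in[("plateR",497,478,.004),("plateL",67,202,.004),("plateTR",735,310,.004),("stopnear",177,108,.057),("stopfar",240,88,.057),("rowR far",519,213,.059),("rowR near",432,265,.059),("row left near",284,186,.059),("row R near bot",432,306,.01)]:
    print("s",n,np.round(at(s,*Z(x,y),z),4))
E
```

```text
plateBL [0.4218 0.2273 0.004 ]
plateBR [ 0.3996 -0.2101  0.004 ]
plateTR [ 0.6388 -0.2217  0.004 ]
ductTL [0.6542 0.2068 0.04  ]
ductTR [ 0.6344 -0.2159  0.04  ]
ductBR [ 0.605  -0.2077  0.04  ]
stopTL [0.5693 0.1982 0.057 ]
stopTR [0.5691 0.1861 0.057 ]
stopBL [0.5093 0.1996 0.057 ]
stopBR [0.5092 0.1868 0.057 ]
rowTR [ 0.5705 -0.0892  0.059 ]
rowBR [ 0.4817 -0.0846  0.059 ]
rowTL [0.5769 0.0566 0.059 ]
rowBL [0.4871 0.0589 0.059 ]
capTR [ 0.5427 -0.194   0.023 ]
capBR [ 0.4995 -0.1913  0.023 ]
capTL [ 0.5429 -0.1792  0.023 ]
capBL [ 0.4997 -0.1767  0.023 ]
sdT [ 0.4392 -0.0366  0.01  ]
sdH [ 0.4219 -0.1789  0.025 ]
s plateR [ 0.3996 -0.2097  0.004 ]
s plateL [0.4212 0.2258 0.004 ]
s plateTR [ 0.6387 -0.2204  0.004 ]
s stopnear [0.512  0.1993 0.057 ]
s stopfar [0.566  0.1872 0.057 ]
s rowR far [ 0.5676 -0.0884  0.059 ]
s rowR near [ 0.4809 -0.0861  0.059 ]
s row left near [0.4851 0.0555 0.059 ]
s row R near bot [ 0.4983 -0.0713  0.01  ]
```

```bash
cat > g.py <<'E'
import sys,numpy as np
from scipy.spatial.transform import Rotation as Ro
from workcell import bot
s=bot.sense();R=Ro.from_rotvec(s["tcp_rot"]).as_matrix()
print("t",s["t"],"p",np.round(s["position"],4),"tool\n",np.round(R,3),"f",np.round(s["contact_force"],1),"w",s["width"])
ty=np.array([.9988,-.0496,0]);yt=R.T@ty
print("turn",np.arctan2(-yt[0],yt[1]))
for a in sys.argv[1:]:
    p=np.array([float(v) for v in a.split(",")]); print(a,np.round(100*R.T@(p-s["position"]),2))
E
python3 g.py 0.48,0.38,0.22 .524,-.125,.15
```

```text
t 1.2 p [0.192  0.621  0.2226] tool
 [[-0.955  0.295  0.   ]
 [ 0.295  0.955  0.   ]
 [-0.     0.    -1.   ]] f [0.3 0.2 0.6] w 0.08683354518062221
turn 1.3206299658414058
0.48,0.38,0.22 [-34.63 -14.52   0.26]
.524,-.125,.15 [-53.75 -61.47   7.26]
```

>>> {"op": "drive_tool", "data": {
  "series": [
    [-1,[-5.5,-2.3,0],0.16],
    [-1,[-11,-4.6,0],0.32],
    [-1,[-16.5,-6.9,0],0.48],
    [-1,[-22,-9.2,0],0.64],
    [-1,[-27.5,-11.5,0],0.8]
  ],
  "newtons": 20
}}

```text
t: 1.82
position: [0.4221, 0.4286, 0.2229]
tcp_rot: [1.649, 2.674, 0.001]
contact_force: [1.2, -0.5, 0.5]
width: 0.0448
```

```bash
python3 g.py 0.50,0.2,0.22 .524,-.125,.15
```

```text
t 1.825 p [0.4221 0.4286 0.2229] tool
 [[-0.449  0.893  0.   ]
 [ 0.893  0.449  0.001]
 [ 0.     0.001 -1.   ]] f [ 1.2 -0.5  0.5] w 0.04478081622598921
turn 0.5155184808110167
0.50,0.2,0.22 [-23.93  -3.31   0.28]
.524,-.125,.15 [-54.04 -15.77   7.25]
```

>>> {"op": "drive_tool", "data": {
  "series": [
    [-1,[-5.5,-1.0,0],0.12],
    [-1,[-11,-2,0],0.24],
    [-1,[-16.5,-3.5,0],0.36],
    [-1,[-22,-5.2,0],0.48],
    [-1,[-27.5,-7,0],0.516]
  ]
}}

```text
t: 2.45
position: [0.4834, 0.1513, 0.2228]
tcp_rot: [2.273, 2.169, 0.002]
contact_force: [0.3, -0.1, 0.7]
width: 0.0016
```

```bash
python3 g.py .5235,-.125,.22 .5235,-.125,.10
```

```text
t 2.45 p [0.4834 0.1513 0.2228] tool
 [[ 0.047  0.999  0.001]
 [ 0.999 -0.047  0.001]
 [ 0.001  0.001 -1.   ]] f [ 0.3 -0.1  0.7] w 0.0016457305839256272
turn 0.0028194283954171727
.5235,-.125,.22 [-27.41   5.29   0.27]
.5235,-.125,.10 [-27.42   5.28  12.27]
```

Tool x now runs along the rail (+x is the push direction) and tool y runs across it.

>>> {"op": "drive_tool", "data": {
  "series": [
    [-1,[-5.5,1.1,0],0.003],
    [-1,[-11,2.2,0],0.003],
    [-1,[-16.5,3.3,0.2],0.003],
    [-1,[-22,4.3,2],0.003],
    [-1,[-27.4,5.3,4],0.003]
  ]
}}

```text
t: 3.08
position: [0.5243, -0.1246, 0.1829]
tcp_rot: [2.273, 2.167, 0.003]
contact_force: [0.6, -0.1, -1.3]
width: 0.0006
```

>>> {"op": "drive_tool", "data": {
  "series": [
    [-1,[0,0,4],0],
    [-1,[0,0,8],0],
    [-1,[0,0,10],0],
    [-1,[0,0,10],0]
  ]
}}

```text
t: 3.58
position: [0.5225, -0.1228, 0.0812]
tcp_rot: [-2.273, -2.166, 0.004]
contact_force: [-0.5, 1.5, -0.1]
width: 0.0001
```

```bash
python3 g.py .5235,-.125,.028 .5247,-.105,.028
python3 - <<'E'
from workcell import bot
import cv2
for n in("top","side"):
    a=bot.snapshot(n)["color"][:,:,::-1]
    a=a[165:315,230:430] if n=="top" else a[155:325,250:450]
    cv2.imwrite(f"pics/{n}1.png",cv2.resize(a,None,fx=3.4,fy=3.4,interpolation=cv2.INTER_CUBIC))
E
```

```text
t 3.575 p [ 0.5225 -0.1228  0.0812] tool
 [[ 0.048  0.999 -0.003]
 [ 0.999 -0.048 -0.   ]
 [-0.    -0.003 -1.   ]] f [-0.5  1.5 -0.1] w 9.092186323972882e-05
turn 0.0016026217310675642
.5235,-.125,.028 [-0.22  0.13  5.32]
.5247,-.105,.028 [1.79 0.15 5.32]
```

View pics/top1.png

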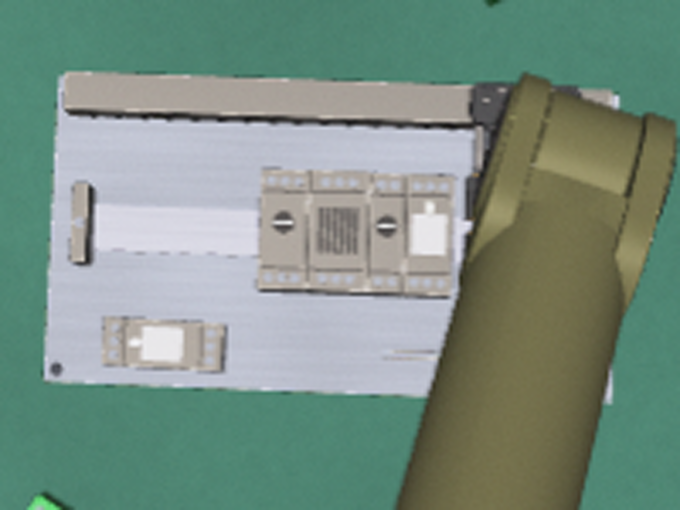

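View pics/side1.png

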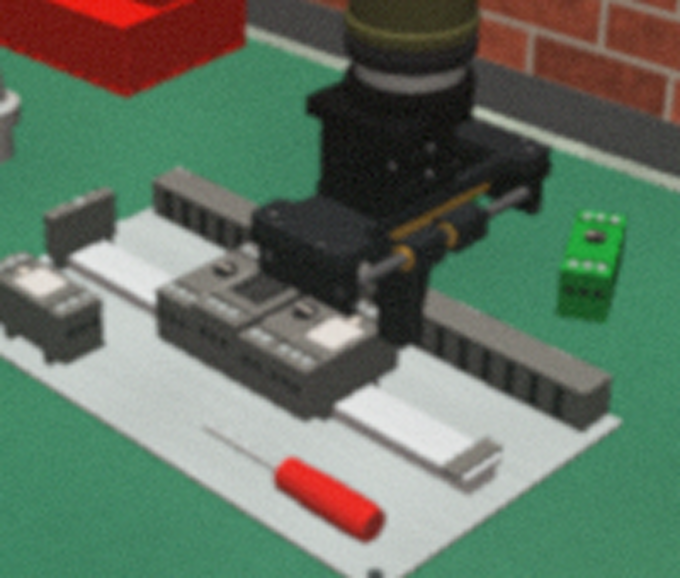

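>>> {"op": "drive_tool", "data": {
  "series": [
    [-1,[-0.1,0.1,2.0],0],
    [-1,[-0.1,0.1,4.0],0],
    [-1,[-0.1,0.1,5.3],0],
    [-1,[-0.1,0.1,5.3],0]
  ]
}}

```text
t: 4.18
position: [0.5247, -0.1239, 0.0296]
tcp_rot: [-2.274, -2.167, 0.0]
contact_force: [-1.0, -0.3, 0.6]
width: 0.0005
```

```bash
python3 g.py .5245,-.107,.028 .532,.034,.028
```

```text
t 4.175 p [ 0.5247 -0.1239  0.0296] tool
 [[ 0.048  0.999 -0.   ]
 [ 0.999 -0.048  0.   ]
 [ 0.    -0.    -1.   ]] f [-1.  -0.3  0.6] w 0.0004638219056247363
turn 0.0017500253501350378
.5245,-.107,.028 [ 1.69 -0.1   0.16]
.532,.034,.028 [15.81 -0.03  0.16]
```

>>> {"op": "drive_tool", "data": {
  "series": [
    [-1,[0.6,0,0.2],0.002],
    [-1,[1.2,0,0.2],0.002],
    [-1,[1.7,0,0.2],0.002],
    [-1,[2.0,0,0.2],0.002],
    [-1,[2.3,0,0.2],0.002]
  ]
}}

```text
t: 4.8
position: [0.5259, -0.1008, 0.0277]
tcp_rot: [2.276, 2.165, 0.0]
contact_force: [-0.2, 0.1, -0.8]
width: 0.0003
```

>>> {"op": "drive_tool", "data": {
  "series": [
    [-1,[0.3,0,0],0],
    [-1,[0.6,0,0],0],
    [-1,[0.9,0,0],0],
    [-1,[1.2,0,0],0],
    [-1,[1.5,0,0],0]
  ]
}}

```text
t: 5.42
position: [0.5266, -0.0867, 0.0276]
tcp_rot: [2.277, 2.164, -0.001]
contact_force: [-0.0, -3.1, 0.6]
width: 0.0003
```

```bash
python3 g.py .532,.034,.028;  python3 - <<'E'
from workcell import bot
import cv2
for n in("top","side"):
    a=bot.snapshot(n)["color"][:,:,::-1]
    a=a[165:315,230:430] if n=="top" else a[155:325,250:450]
    cv2.imwrite(f"pics/{n}2.png",cv2.resize(a,None,fx=3.4,fy=3.4,interpolation=cv2.INTER_CUBIC))
E
```

```text
t 5.425 p [ 0.5266 -0.0867  0.0276] tool
 [[ 0.051  0.999  0.   ]
 [ 0.999 -0.051 -0.001]
 [-0.001  0.    -1.   ]] f [-0.  -3.1  0.6] w 0.00027847064166477324
turn -0.001112334216359696
.532,.034,.028 [12.08 -0.07 -0.05]
```

View pics/side2.png

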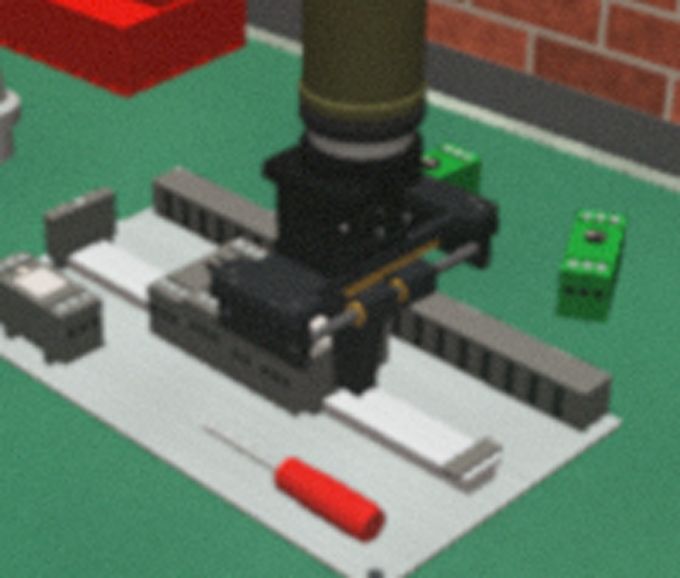

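View pics/top2.png

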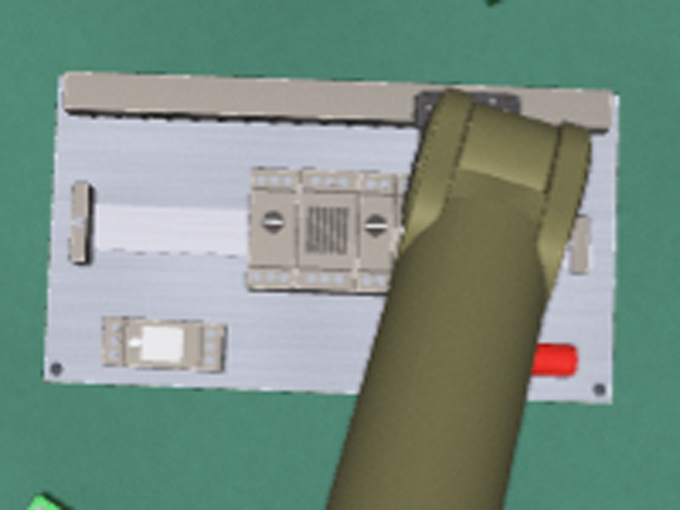

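Contact is made: the force is about 3 N and the row has moved about 9 mm as one block, sitting flat. I'll keep pushing steadily.

>>> {"op": "drive_tool", "data": {
  "series": [
    [-1,[0.4,0,0],0],
    [-1,[0.8,0,0],0],
    [-1,[1.2,0,0],0],
    [-1,[1.6,0,0],0],
    [-1,[2.0,0,0],0]
  ]
}}

```text
t: 6.15
position: [0.5276, -0.0658, 0.0276]
tcp_rot: [-2.276, -2.165, -0.0]
contact_force: [0.7, -3.8, -0.6]
width: 0.0006
```

>>> {"op": "drive_tool", "data": {
  "series": [
    [-1,[0.4,0,0],0],
    [-1,[0.8,0,0],0],
    [-1,[1.2,0,0],0],
    [-1,[1.6,0,0],0],
    [-1,[2.0,0,0],0]
  ]
}}

```text
t: 6.78
position: [0.5286, -0.0459, 0.0275]
tcp_rot: [-2.276, -2.165, 0.0]
contact_force: [-0.0, -4.1, 0.2]
width: 0.0007
```

>>> {"op": "drive_tool", "data": {
  "series": [
    [-1,[0.4,0,0],0],
    [-1,[0.8,0,0],0],
    [-1,[1.2,0,0],0],
    [-1,[1.6,0,0],0],
    [-1,[2.0,0,0],0]
  ]
}}

```text
t: 7.4
position: [0.5296, -0.0259, 0.0276]
tcp_rot: [-2.276, -2.165, -0.0]
contact_force: [-0.4, -3.9, 0.0]
width: 0.0003
```

>>> {"op": "drive_tool", "data": {
  "series": [
    [-1,[0.4,0,0],0],
    [-1,[0.8,0,0],0],
    [-1,[1.2,0,0],0],
    [-1,[1.6,0,0],0],
    [-1,[2.0,0,0],0]
  ]
}}

```text
t: 8.02
position: [0.5306, -0.0059, 0.0276]
tcp_rot: [-2.276, -2.165, -0.0]
contact_force: [0.3, -3.5, 0.1]
width: 0.0007
```

```bash
python3 g.py .532,.034,.028;  python3 - <<'E'
from workcell import bot
import cv2
for n in("top","side"):
    a=bot.snapshot(n)["color"][:,:,::-1]
    a=a[165:315,230:430] if n=="top" else a[155:325,250:450]
    cv2.imwrite(f"pics/{n}3.png",cv2.resize(a,None,fx=3.4,fy=3.4,interpolation=cv2.INTER_CUBIC))
E
```

```text
t 8.025 p [ 0.5306 -0.0059  0.0276] tool
 [[ 0.05   0.999 -0.   ]
 [ 0.999 -0.05   0.   ]
 [ 0.    -0.    -1.   ]] f [ 0.3 -3.5  0.1] w 0.0006608696122943357
turn -0.0004422750704317065
.532,.034,.028 [ 4.   -0.06 -0.04]
```

View pics/top3.png

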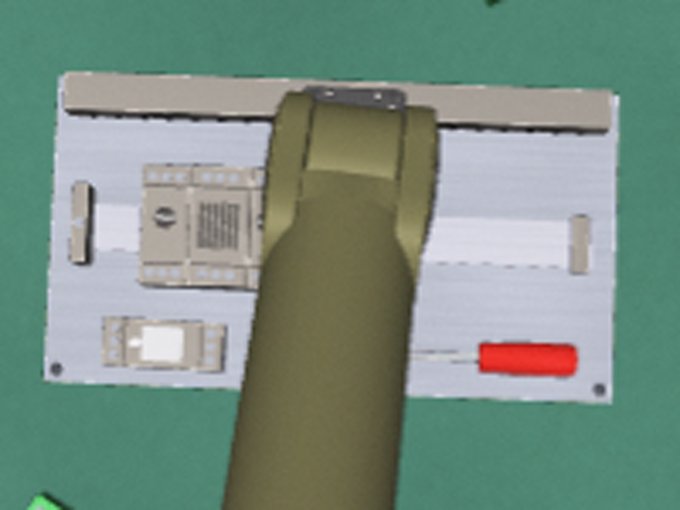

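View pics/side3.png

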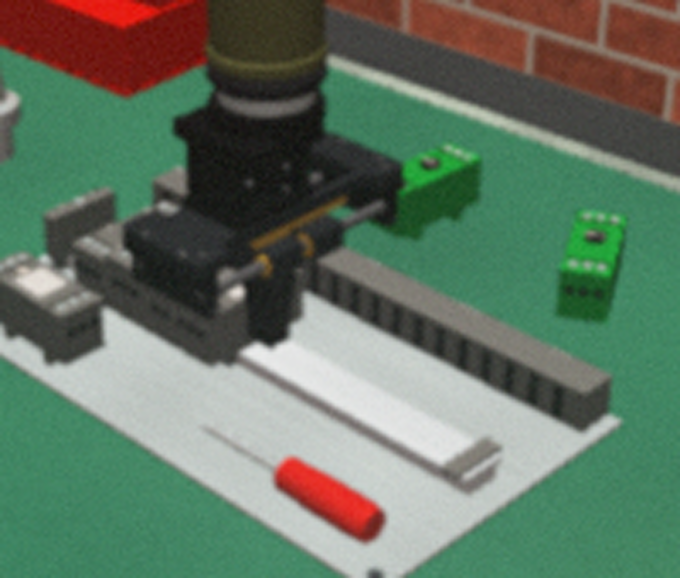

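>>> {"op": "drive_tool", "data": {
  "series": [
    [-1,[0.4,0,0],0],
    [-1,[0.8,0,0],0],
    [-1,[1.2,0,0],0],
    [-1,[1.6,0,0],0],
    [-1,[2.0,0,0],0]
  ]
}}

```text
t: 8.75
position: [0.5316, 0.0141, 0.0276]
tcp_rot: [2.276, 2.165, 0.0]
contact_force: [0.5, -4.0, -0.6]
width: 0.0008
```

>>> {"op": "drive_tool", "data": {
  "series": [
    [-1,[0.3,0,0],0],
    [-1,[0.6,0,0],0],
    [-1,[0.8,0,0],0],
    [-1,[1.0,0,0],0],
    [-1,[1.2,0,0],0]
  ]
}}

```text
t: 9.38
position: [0.5322, 0.0259, 0.0275]
tcp_rot: [-2.276, -2.165, -0.0]
contact_force: [-0.3, -3.0, 0.3]
width: 0.0001
```

>>> {"op": "drive_tool", "data": {
  "series": [
    [-1,[0.1,0,0],0],
    [-1,[0.2,0,0],0],
    [-1,[0.3,0,0],0]
  ]
}}

```text
t: 9.75
position: [0.5323, 0.0288, 0.0275]
tcp_rot: [-2.276, -2.165, -0.0]
contact_force: [-0.5, -3.5, 0.9]
width: 0.0004
```

>>> {"op": "drive_tool", "data": {
  "series": [
    [-1,[0.1,0,0],0],
    [-1,[0.2,0,0],0],
    [-1,[0.2,0,0],0]
  ]
}}

```text
t: 10.12
position: [0.5325, 0.031, 0.0276]
tcp_rot: [-2.276, -2.165, -0.0]
contact_force: [0.4, -4.1, 0.0]
width: 0.0003
```

>>> {"op": "drive_tool", "data": {
  "series": [
    [-1,[0.1,0,0],0],
    [-1,[0.15,0,0],0],
    [-1,[0.15,0,0],0]
  ]
}}

```text
t: 10.5
position: [0.5325, 0.0324, 0.0276]
tcp_rot: [-2.276, -2.165, -0.0]
contact_force: [-0.4, -3.5, 0.1]
width: 0.0001
```

>>> {"op": "drive_tool", "data": {
  "series": [
    [-1,[0.1,0,0],0],
    [-1,[0.1,0,0],0]
  ]
}}

```text
t: 10.75
position: [0.5326, 0.0335, 0.0276]
tcp_rot: [-2.276, -2.165, -0.0]
contact_force: [0.1, -3.5, -0.7]
width: 0.0007
```

>>> {"op": "drive_tool", "data": {
  "series": [
    [-1,[0.1,0,0],0],
    [-1,[0.1,0,0],0]
  ]
}}

```text
t: 11.0
position: [0.5327, 0.0345, 0.0276]
tcp_rot: [-2.276, -2.165, -0.0]
contact_force: [-0.6, -2.7, -0.4]
width: 0.0007
```

Run:
```python
from workcell import bot
import cv2
for n in("top","side"):
    a=bot.snapshot(n)["color"][:,:,::-1]
    a=a[190:290,235:335] if n=="top" else a[180:280,235:355]
    cv2.imwrite(f"pics/{n}4.png",cv2.resize(a,None,fx=5.5,fy=5.5,interpolation=cv2.INTER_CUBIC))
```

```text
(no output)
```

View pics/top4.png

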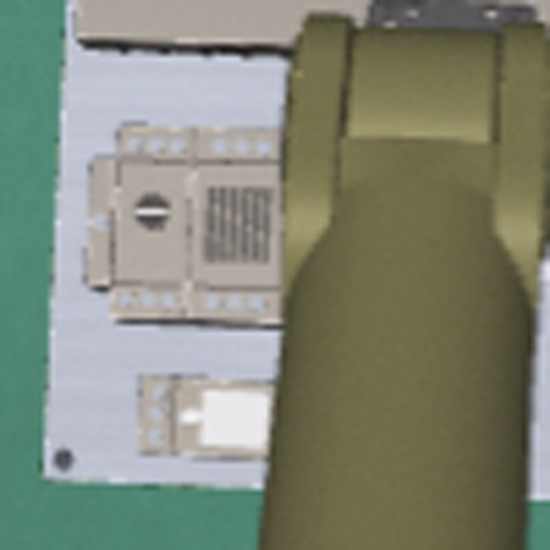

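View pics/side4.png

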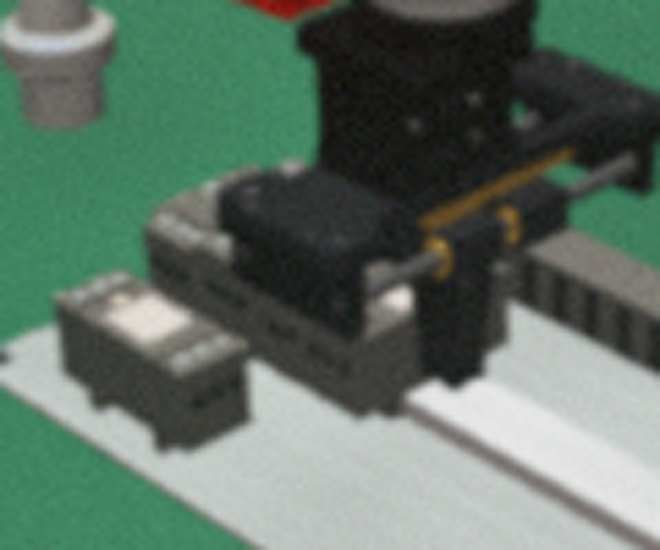

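The row's left edge is within about 1–2 mm of the stop, but there is no force rise yet. I'll continue in 1 mm steps.

>>> {"op": "drive_tool", "data": {
  "series": [
    [-1,[0.1,0,0],0],
    [-1,[0.1,0,0],0]
  ]
}}

```text
t: 11.35
position: [0.5327, 0.0347, 0.0276]
tcp_rot: [2.276, 2.165, -0.001]
contact_force: [-1.0, -4.9, 0.5]
width: 0.0006
```

>>> {"op": "drive_tool", "data": {
  "series": [
    [-1,[0.1,0,0],0],
    [-1,[0.1,0,0],0]
  ]
}}

```text
t: 11.6
position: [0.5326, 0.0346, 0.0276]
tcp_rot: [2.276, 2.163, -0.002]
contact_force: [-0.3, -7.1, -0.5]
width: 0.0003
```

It stalled at y=0.0347 with the force rising, so the row is home. One more small press, then I back off.

>>> {"op": "drive_tool", "data": {
  "series": [
    [-1,[0.1,0,0],0],
    [-1,[0.2,0,0],0],
    [-1,[0.2,0,0],0]
  ]
}}

```text
t: 11.98
position: [0.5327, 0.0347, 0.0276]
tcp_rot: [2.277, 2.161, -0.005]
contact_force: [-1.6, -10.9, 1.1]
width: 0.0006
```

>>> {"op": "drive_tool", "data": {
  "series": [
    [-1,[-0.3,0,0],0],
    [-1,[-0.8,0,0],0],
    [-1,[-1.8,0,0],0],
    [-1,[-3.5,0,0],0],
    [-1,[-5,0,0],0]
  ]
}}

```text
t: 12.6
position: [0.5303, -0.0131, 0.0277]
tcp_rot: [2.277, 2.164, 0.0]
contact_force: [0.1, 0.3, -0.6]
width: 0.0003
```

>>> {"op": "drive_tool", "data": {
  "series": [
    [-1,[0,0,-3],0],
    [-1,[0,0,-7],0],
    [-1,[0,0,-12],0],
    [-1,[-4,0,-17],0],
    [-1,[-10,0,-18],0]
  ]
}}

```text
t: 13.22
position: [0.5275, -0.1117, 0.2113]
tcp_rot: [2.269, 2.168, 0.009]
contact_force: [1.1, -0.9, -0.8]
width: 0.0004
```

>>> {"op": "drive_tool", "data": {
  "series": [
    [-1,[-6,0,0],0],
    [-1,[-12,0,0],0],
    [-1,[-18,0,0],0],
    [-1,[-18,0,0],0],
    [-1,[-18,0,0],0]
  ]
}}

```text
t: 13.85
position: [0.5159, -0.2916, 0.2072]
tcp_rot: [-2.277, -2.163, -0.001]
contact_force: [0.2, 1.0, -0.8]
width: 0.0004
```

```bash
python3 g.py
python3 - <<'E'
from workcell import bot
import cv2
for n in("top","side"):
    a=bot.snapshot(n)["color"][:,:,::-1]
    cv2.imwrite(f"pics/{n}5.png",a)
    a=a[180:295,235:380] if n=="top" else a[180:290,225:375]
    cv2.imwrite(f"pics/{n}5z.png",cv2.resize(a,None,fx=5.2,fy=5.2,interpolation=cv2.INTER_CUBIC))
E
```

```text
t 13.85 p [ 0.5159 -0.2916  0.2072] tool
 [[ 0.051  0.999 -0.   ]
 [ 0.999 -0.051  0.001]
 [ 0.001 -0.    -1.   ]] f [ 0.2  1.  -0.8] w 0.0004380828599218536
turn -0.0017088336856126436
```

View pics/top5z.png

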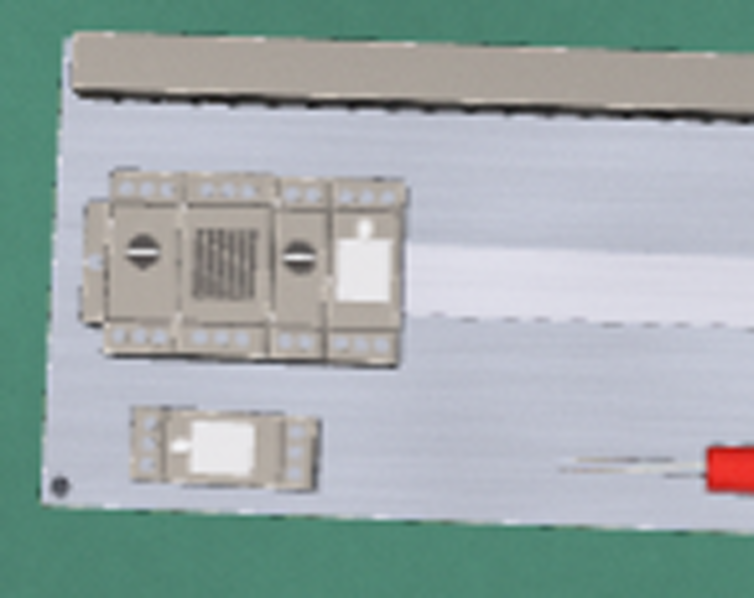

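View pics/side5z.png

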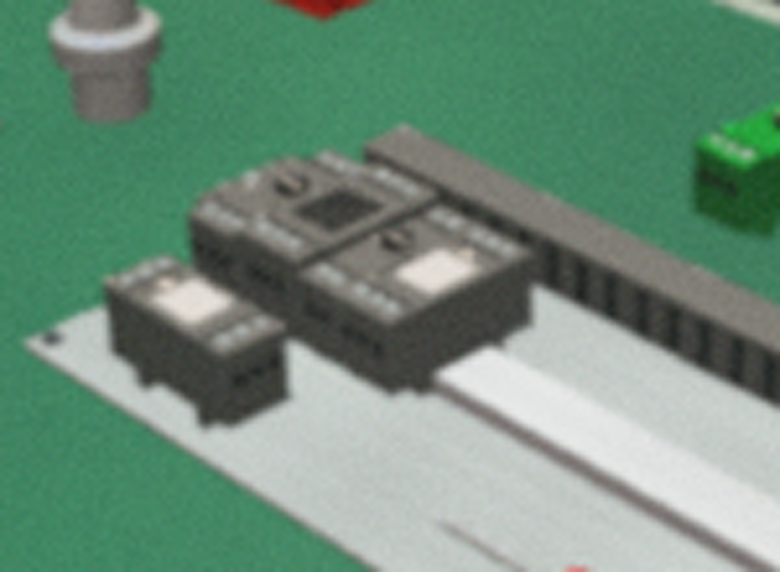

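View pics/top5.png

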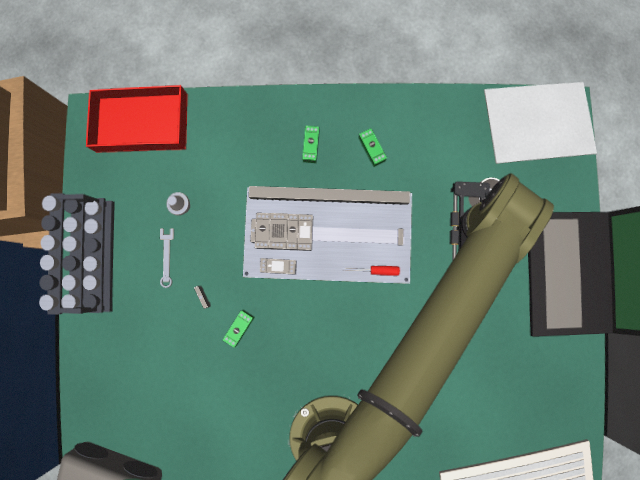

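The row sits tight against the stop (row left edge at zoom 107, overlapping the stop's near edge) with no gaps. The bystanders haven't moved and the arm is clear.

Run:
```python
from workcell import bot
print(bot.hand_in())
```

```text
the job is handed in; nothing more can be done
None
```

I pushed the four modules along the rail as one train until they were home against the end stop, and handed the job in at about 14 s.

- **The push:** I used the closed fingertips low on mod_a's outer face, at mid-width, about 9 mm above the rail's top. The row moved about 129 mm towards the stop (+y) at a steady 3–4 N.
- **Contact with the stop:** the tip stalled at y = 0.0347 m and the force rose to about 11 N. That is about 2 mm past my camera estimate of 0.033 m, which is within the calibration error.
- **Last checks:** both cameras showed the row against the stop, flat, with no visible gaps. The spare module, screwdriver and green look-alikes were where they started. The mug and multimeter were partly or wholly hidden by the arm in the last top picture, so I did not recheck them; no unexpected force showed at the readings after backing off.
- **Finish:** the arm ended clear, at a height of 0.207 m, with contact force at noise level.

No check failed.

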